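# Swing the model goods crane over the open wagon with its control stick

### The job

Try out the model railway's goods crane: tilt the tall ball-topped control stick sideways, towards the side on which the open wagon stands, until the crane's jib is over that wagon, and hold it there for about two seconds. Then let go so that the stick springs back upright and the jib swings home. Leave the short stick alone and do not touch the jib or shift the wagon.

Things in the scene. Friction and masses are not known exactly. Their poses are not given: they have to be found in the camera images.
- stick_ball (a point): Centre of the 28 mm black ball on the tall stick (8 mm rod) of a fixed grey box 90 x 120 x 40 mm. Upright: 140 mm above the table, 100 mm above the pivot (centre of the box top). Spring-centred; tilts only along its slot, frame y (+y = left seen from the robot), at most 0.47 rad; about 2.5 N at 0.4 rad (ball 39 mm aside, 8 mm lower). The jib turns the same way by twice the tilt.
- jib: Boom and cab of the grey model crane on a 220 x 340 mm plywood module beyond the control boxes. Origin on the vertical slewing axis, 110 mm above the table; z up, x along the boom (139 mm to its hook), roughly away from the robot at rest, y left. Top 149 mm above the table. It follows the tall stick: left tilt swings it left, and home on release.
- open_wagon: Open-topped wooden wagon, 108 x 34 x 36 mm, loose on the track left or right of the crane; a closed, roofed wagon stands on the other track. Origin: centre of its underside, 25 mm above the table. At rest about 90 mm ahead (x) and 95 mm left or right (y) of the jib's origin in the jib's frame: the jib must turn about 0.8 rad to be over it.
- short_stick (a joint): The other stick, not to be used: short, with a T-bar 54 mm long on top, 93 mm above the table, on a second box of the same size. The boxes stand side by side, either way round, at least 200 mm apart between centres. Tilt in rad, 0 upright, + to the left.
There are look-alikes about, which are no part of the job. Leave any green or pink look-alike of the part that bears stick_ball alone. Leave any purple look-alike of the open_wagon alone.

How it is judged:
By the outcome, as a careful person would: the job done as asked, in the order asked, and still so for the second after the job is handed in, with the robot touching nothing.
It also fails if it takes over 35 s, if anything falls off the work surface, if the arm or the gripper's body presses on something with over 40 N, if the wrist force passes 120 N, or if a joint passes its speed limit or range.

### The arm

A 6-joint arm with a two-finger parallel gripper is mounted at the origin on the work surface. World frame = base frame: x ahead of the robot, y to its left, z up, the work surface at z = 0. Lengths are in mm, angles in rad, forces in N, time in s.
With the tool pointing down it reaches from about 350 to 975 mm from the base axis. Payload 7.1 kg.
Tool frame: the origin (TCP) lies at the very end of the fingers, on their centre line; the grasp point (between the pads) lies 19 mm behind it; x points along the fingers, y is the direction in which the jaws open and shut, and the axes are right-handed (so a half turn about x gives the same grasp; the last joint's range is limited). The gripper opens to 88 mm and grips with 3 to 60 N. Pads are 20 mm wide; open, the fingers measure 115 mm over their backs; the gripper's body (75 mm by 178 mm) begins 61 mm behind the grasp point.
Start: joints at [-1.123, 0.423, 1.63, -0, 1.089, -0.019], TCP at [281.283, -558.108, 222.675] pointing down, gripper open.
Joint ranges: [-3, 3], [-0.9, 2.11], [0.09, 2.58], [-1.31, 4.45], [0.11, 2.69], [-2.54, 2.54]. Speed limits (rad/s): [2.39, 2.39, 3.01, 3.14, 3.14, 3.14].

### API

Orientations are given as a rotation vector (axis times angle).
In Python, from workcell import ctrl gives the robot as it stands. The module is installed in compiled form; this text tells all that it offers.
- The arm moves only by the tool carry_out, never from a script. Its argument "commands" is a list of rows, each a list of 6 numbers: the shift along the tool's x, y, z in m, then the turn, a rotation vector about the tool's x, y, z in degrees. In form: [[tx, ty, tz, rx, ry, rz], ...]. A call has 1 to 8 rows; each row shifts and turns the pose as measured when the row begins, along the tool's axes as they then stand; what a row does not reach is not made up. A row lasts 1/8 s, in which the tool goes at most 62.5 mm and 10.7 degrees, less where a joint would pass 70% of its speed; a pose out of reach is approached as far as the arm can. A call with a gripper value outside its range is refused whole. "grip" is the closure, from 0 (fully open) to 1 (shut), set as the call begins (left out, the last holds). The fingers move at their own pace and stop on an object; the grip force is fixed at half the most. Time passes only in rows, so rows that do not move let the fingers close. It gives the time, the measured TCP pose, the force and the opening at its end, in the units of the state.
- ctrl.get_obs(): the state, without advancing time (a new reading comes with each control period).
- ctrl.get_image(name): name is "scene" or "top" or "wrist"; returns a dict with "pixels" (400x640x3 uint8, blue, green, red), "intrinsics" (3x3 intrinsics, pixels), "dist_coeffs" ([k1, k2, p1, p2, k3] as OpenCV has them; the pictures are not rectified), "rvec" (rotation vector, rad) and "tvec" (3), from world to camera coordinates, as OpenCV has them. Camera axes: x right, y down, z forward; pixel columns grow to the right and rows downward; lengths in mm; the calibration is good to about 2 mm. A picture is of the moment at which its call begins. There is no depth.
- ctrl.close_job(): hands the job in, once; it reports no verdict.
The state is a dict: "t": time; "qpos": joint angles; "qvel": joint speeds; "joint_torque": joint torques, N m; "ee_pos": TCP position; "orientation": TCP orientation; "ft_force": force on the tool from outside, world axes, zero at the start; "moment": the same for the moment, N m; "width": finger opening in mm.
Only numpy, scipy, OpenCV 4.12 (cv2) and the standard library are available. Lean on these libraries where they do the work, as an engineer would, in place of code of your own. Each camera call takes 0.05 s, during which the arm holds its last target. There are 200 camera calls.

## Working session

There is one attempt and no reset: what is moved stays moved. The work goes in short steps, Python scripts to look and compute and a tool call to move; the robot and the scene stay as the last step left them, time stands still between calls to the robot, and variables do not carry over. Pictures are saved under pics/ and viewed, about 8 in all and at most 12, crops included, and the job is handed in when it is done.

Besides the shell and the picture viewer there is one more tool, called by a JSON object that holds its "op" and its "data", one argument or row to a line. carry_out: Moves the arm, as the interface text tells. Its arguments: {"type":"object","properties":{"commands":{"type":"array"},"grip":{"type":"number"}},"required":["commands"]}

```bash
mkdir -p pics; cat > h.py <<'E'
import numpy as np,cv2
from workcell import ctrl
def img(n):return ctrl.get_image(n)
def cam(d):
    R=cv2.Rodrigues(np.array(d["rvec"],float))[0];t=np.array(d["tvec"],float).ravel();return R,t
def ray(d,uv):
    R,t=cam(d);p=cv2.undistortPoints(np.array([[uv]],float),np.array(d["intrinsics"],float),np.array(d["dist_coeffs"],float))[0,0]
    return -R.T@t,R.T@np.array([p[0],p[1],1.])
def plane(d,uv,z):
    o,v=ray(d,uv);return o+v*(z-o[2])/v[2]
def tri(d1,a,d2,b):
    o1,v1=ray(d1,a);o2,v2=ray(d2,b)
    s=np.linalg.lstsq(np.c_[v1,-v2],o2-o1,rcond=None)[0];p,q=o1+s[0]*v1,o2+s[1]*v2
    return (p+q)/2,np.linalg.norm(p-q)
def proj(d,P):return cv2.projectPoints(np.array(P,float).reshape(-1,1,3),np.array(d["rvec"],float),np.array(d["tvec"],float),np.array(d["intrinsics"],float),np.array(d["dist_coeffs"],float))[0][:,0]
E
python3 - <<'E'
from h import *
import pickle
D={n:img(n) for n in("scene","top")}
pickle.dump(D,open('d0.pkl','wb'))
for n in D: cv2.imwrite(f'pics/{n}0.png',D[n]["pixels"])
o=ctrl.get_obs();print(o)
E
```

```text
{'t': 0.1, 'qpos': array([-1.12297556e+00,  4.23777374e-01,  1.63058492e+00, -2.06120919e-05,
        1.08862087e+00, -1.89973457e-02]), 'qvel': array([-0.00011877, -0.00351885, -0.0021542 ,  0.00069164,  0.00073111,
       -0.00145398]), 'joint_torque': array([-1.67270687e-04, -5.45613742e+01, -2.74323410e+01,  6.44967332e-02,
        1.88528141e-02, -6.55832935e-06]), 'ee_pos': array([ 281.08360824, -557.6701516 ,  221.98261037]), 'orientation': array([ 1.96177444,  0.46784785, -1.96240711]), 'ft_force': array([ 1.07752465, -0.03893592,  0.94136734]), 'moment': array([ 0.03573779,  0.02850419, -0.03853223]), 'width': 87.57416375442226}
```

View pics/scene0.png

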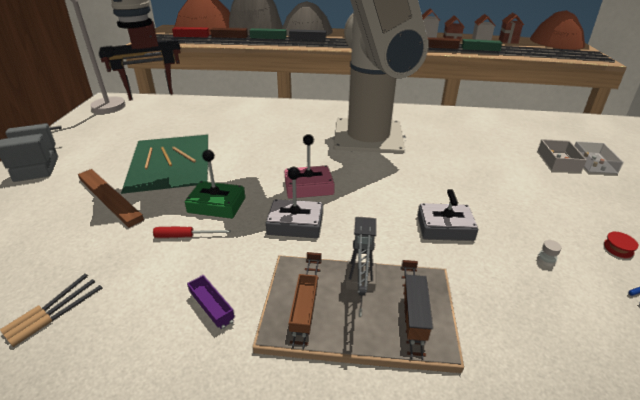

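View pics/top0.png

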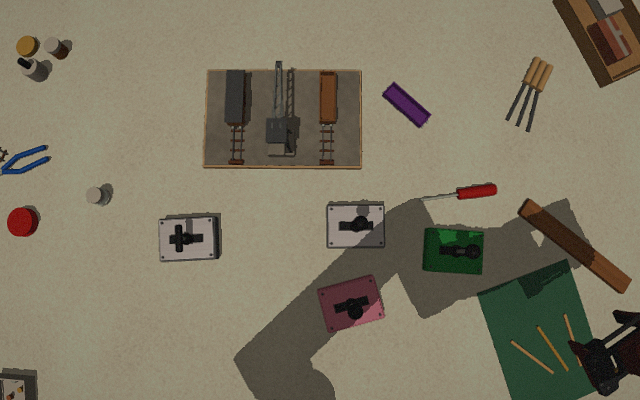

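The scene camera faces the robot and the top view has −y to the right. The grey ball stick is at scene (293,174) and top (360,225). The open wagon is at scene (303,305) and top (328,97), on the robot's right, so I tilt towards −y. The pink and green sticks are decoys. The T-bar stick is on the left, at top (185,238).

```bash
python3 - <<'E'
from h import *
import pickle
D=pickle.load(open('d0.pkl','rb'));S,T=D['scene'],D['top']
def blob(d,box,thr=45):
    x0,y0,x1,y1=box;g=d['pixels'][y0:y1,x0:x1].max(2)<thr
    m=cv2.morphologyEx(g.astype(np.uint8),cv2.MORPH_OPEN,cv2.getStructuringElement(cv2.MORPH_ELLIPSE,(7,7)))
    n,l,s,c=cv2.connectedComponentsWithStats(m)
    return [(c[i]+[x0,y0],s[i]) for i in range(1,n)]
a=blob(S,(280,160,306,188));b=blob(T,(345,210,380,245));print(a,b)
for A in a:
  for B in b: print('ball',tri(S,A[0],T,B[0]), 'z140', plane(S,A[0],140),plane(T,B[0],140))
# box corners top image z=40, bare
for uv in [(327,202),(384,202),(384,247),(327,247)]: print('box',plane(T,uv,40).round(1))
print('pink ball S/T',tri(S,(308,140),T,(354,309)))
print('wagon',plane(T,(328,97),50), plane(T,(280,63),110))
im=T['pixels'][150:350,300:500]
v=np.hstack([cv2.resize(T['pixels'][190:260,320:390],(400,400)),cv2.resize(S['pixels'][160:240,260:340],(400,400))])
cv2.imwrite('pics/c1.png',v)
E
```

```text
[(array([293.68421053, 173.39473684]), array([  8,   8,  13,  12, 114], dtype=int32))] [(array([358.21254355, 224.12543554]), array([  0,   6,  28,  16, 287], dtype=int32))]
ball (array([ 475.81112095, -170.85331741,  136.74913419]), np.float64(0.7401237244169504)) z140 [ 480.99356165 -170.41501603  140.        ] [ 475.61021544 -170.19163913  140.        ]
box [ 527.2 -117.    40. ]
box [ 524.5 -233.4   40. ]
box [ 433.1 -230.    40. ]
box [ 436.  -114.8   40. ]
pink ball S/T (array([ 325.18415685, -157.65920836,  139.95449054]), np.float64(1.2049424904119093))
wagon [ 745.93917399 -124.39158001   50.        ] [797.42404099 -29.86781771 110.        ]
```

View pics/c1.png

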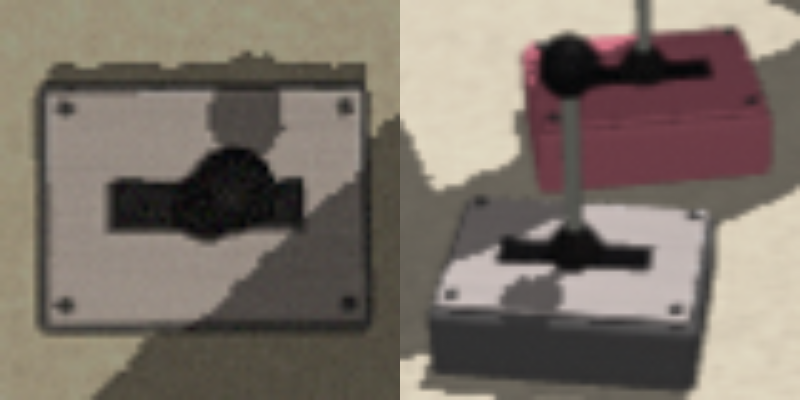

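```bash
cat >> h.py <<'E'
def rel(target=None):
    o=ctrl.get_obs();R=cv2.Rodrigues(np.array(o['orientation']))[0]
    print('t',round(o['t'],2),'p',o['ee_pos'].round(1),'F',o['ft_force'].round(1),'w',round(o['width'],1))
    if target is not None:
        print('tool shift mm',(R.T@(np.array(target)-o['ee_pos'])).round(1))
    best=min((cv2.Rodrigues(R.T@np.array([[0,0,s],[0,s,0],[-1,0,0]][0:0] or np.array([[0,0,s],[0,s,0],[-1,0,0.]])))[0].ravel() for s in(1,-1)),key=np.linalg.norm)
    print('turn deg',np.degrees(best).round(1));print('axes',R.round(2).tolist())
E
python3 -c "
from h import *
rel([479,-120,225])"
```

```text
t 0.1 p [ 281.1 -557.7  222. ] F [ 1.1 -0.   0.9] w 87.6
tool shift mm [  -2.6 -301.8 -373.7]
turn deg [26.7  0.   0.1]
axes [[-0.0, 0.45, -0.89], [0.0, -0.89, -0.45], [-1.0, -0.0, -0.0]]
```

{"op": "carry_out", "data": {
  "commands": [
    [-0.01,0,0,8.9,0,0],
    [-0.01,0,0,8.9,0,0],
    [-0.01,0,0,8.9,0,0],
    [0,0,0,0,0,0]
  ],
  "grip": 1
}}

```text
t: 0.6
ee_pos: [280.5, -556.5, 250.6]
orientation: [-2.21, 0.007, 2.216]
ft_force: [0.8, 0.4, -0.9]
width: 51.2
```

```bash
python3 -c "
from h import *
rel([479,-120,240])"
```

```text
t 0.6 p [ 280.5 -556.5  250.6] F [ 0.8  0.4 -0.9] w 51.2
tool shift mm [  12.3 -438.7 -193.4]
turn deg [-0.7  0.1  0.3]
axes [[-0.0, -0.01, -1.0], [0.01, -1.0, 0.01], [-1.0, -0.01, 0.0]]
```

{"op": "carry_out", "data": {
  "commands": [
    [0,-0.055,-0.024,0,0,0],
    [0,-0.055,-0.024,0,0,0],
    [0,-0.055,-0.024,0,0,0],
    [0,-0.055,-0.024,0,0,0],
    [0,-0.055,-0.024,0,0,0],
    [0,-0.055,-0.024,0,0,0],
    [0,-0.055,-0.024,0,0,0],
    [0,-0.053,-0.024,0,0,0]
  ]
}}

```text
t: 1.6
ee_pos: [474.8, -108.0, 247.9]
orientation: [2.214, 0.02, -2.225]
ft_force: [1.1, -0.3, 0.8]
width: 0.6
```

```bash
python3 -c "
from h import *
rel([479,-120,122])"
```

```text
t 1.6 p [ 474.8 -108.   247.9] F [ 1.1 -0.3  0.8] w 0.6
tool shift mm [125.7  13.   -4.7]
turn deg [0.6 0.3 0.4]
axes [[-0.01, 0.01, -1.0], [0.01, -1.0, -0.01], [-1.0, -0.01, 0.0]]
```

{"op": "carry_out", "data": {
  "commands": [
    [0.04,0.006,-0.004,0,0,0],
    [0.04,0.004,0,0,0,0],
    [0.03,0,0,0,0,0],
    [0.015,0,0,0,0,0],
    [0,0,0,0,0,0]
  ]
}}

```text
t: 2.22
ee_pos: [480.0, -111.7, 118.4]
orientation: [2.202, 0.049, -2.212]
ft_force: [-1.0, 0.5, 0.9]
width: 0.6
```

```bash
python3 - <<'E'
from h import *
rel([479,-180,122])
S,T=img('scene'),img('top')
cv2.imwrite('pics/v2.png',np.hstack([cv2.resize(S['pixels'][90:290,230:430],(400,400)),cv2.resize(T['pixels'][150:350,280:480],(400,400))]))
E
```

```text
t 2.23 p [ 480.  -111.7  118.4] F [-1.   0.5  0.9] w 0.6
tool shift mm [-4.1 68.2  3.5]
turn deg [2.1 0.3 0.4]
axes [[-0.0, 0.04, -1.0], [0.01, -1.0, -0.04], [-1.0, -0.01, 0.0]]
```

View pics/v2.png

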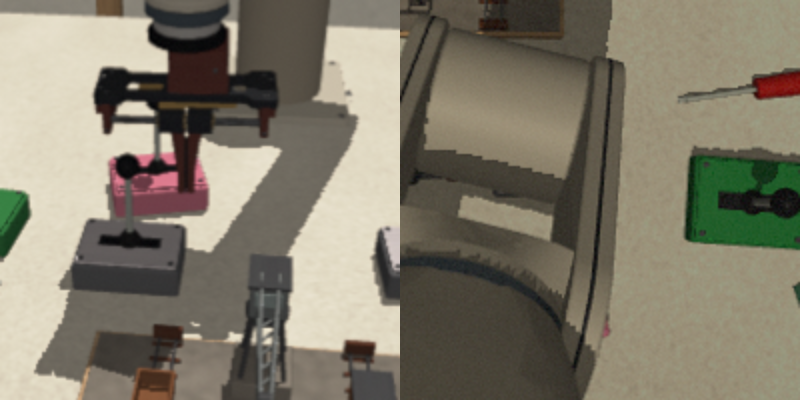

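The closed fingers hang left of the ball (+y side), tip at scene about (323,185) and the ball at (293,172). Nothing is touched yet.

{"op": "carry_out", "data": {
  "commands": [
    [-0.004,0.012,0,0,0,0],
    [0,0.01,0,1,0,0],
    [0,0.01,0,1,0,0],
    [0,0.01,0,0,0,0],
    [0,0.01,0,0,0,0],
    [0,0.005,0,0,0,0]
  ]
}}

```text
t: 3.08
ee_pos: [483.8, -173.9, 126.8]
orientation: [-2.222, -0.004, 2.214]
ft_force: [0.2, 1.7, -1.1]
width: 0.1
```

```bash
python3 - <<'E'
from h import *
rel([479,-184,122])
S=img('scene')
print(proj(S,[S and [480,-112,118],[ctrl.get_obs()['ee_pos'][i] for i in range(3)]]))
cv2.imwrite('pics/v3.png',cv2.resize(S['pixels'][120:370,230:480],(600,600)))
E
```

```text
t 3.08 p [ 483.8 -173.9  126.8] F [ 0.2  1.7 -1.1] w 0.1
tool shift mm [ 4.8 10.1  4.8]
turn deg [-0.1 -0.2  0.3]
axes [[0.0, -0.0, -1.0], [0.01, -1.0, 0.0], [-1.0, -0.01, -0.0]]
[[321.23333384 183.34729235]
 [291.88344738 179.30258752]]
```

View pics/v3.png

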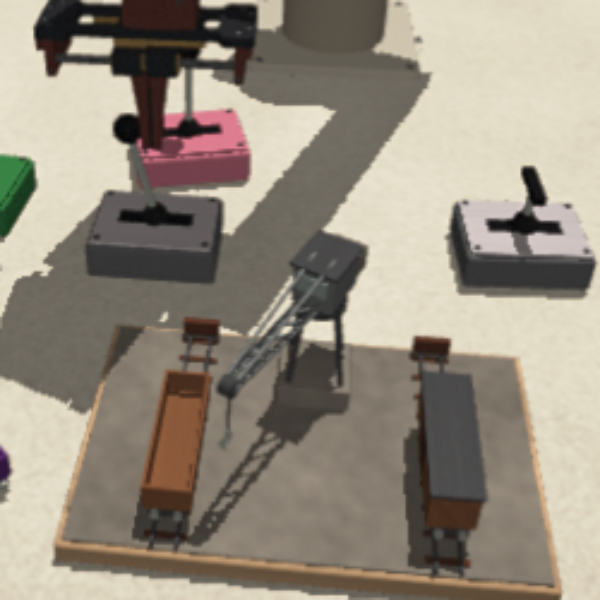

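The push works: the ball is displaced right of upright and the jib is about two thirds of the way to the open wagon (hook at crop (228,440), wagon at (178,440)). About 12 mm more is needed.

{"op": "carry_out", "data": {
  "commands": [
    [0.003,0.007,0.002,0,0,0],
    [0,0.005,0,0,0,0],
    [0,0,0,0,0,0]
  ]
}}

```text
t: 3.5
ee_pos: [481.4, -186.4, 123.1]
orientation: [-2.221, -0.005, 2.214]
ft_force: [0.3, 1.9, 2.7]
width: 0.5
```

```bash
python3 - <<'E'
from h import *
rel([479,-186,122])
S=img('scene');T=img('top')
cv2.imwrite('pics/v4.png',np.hstack([cv2.resize(S['pixels'][150:350,230:430],(400,400)),cv2.resize(T['pixels'][50:250,200:400],(400,400))]))
E
```

```text
t 3.5 p [ 481.4 -186.4  123.1] F [0.3 1.9 2.7] w 0.5
tool shift mm [ 1.1 -0.4  2.4]
turn deg [-0.1 -0.2  0.4]
axes [[0.0, -0.0, -1.0], [0.01, -1.0, 0.0], [-1.0, -0.01, -0.0]]
```

View pics/v4.png

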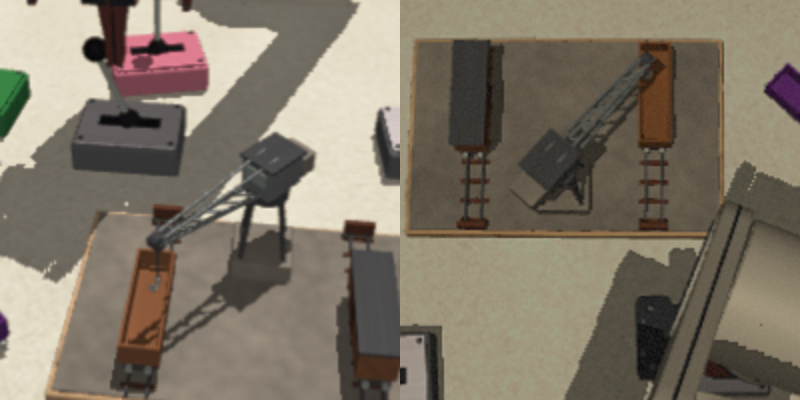

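Both views show the jib tip and hook over the open wagon (hook at crop (155,285), jib tip in top crop (655,60), wagon centreline x≈657). I'll hold here.

{"op": "carry_out", "data": {
  "commands": [
    [0,0,0,0,0,0],
    [0,0,0,0,0,0],
    [0,0,0,0,0,0],
    [0,0,0,0,0,0],
    [0,0,0,0,0,0],
    [0,0,0,0,0,0],
    [0,0,0,0,0,0],
    [0,0,0,0,0,0]
  ]
}}

```text
t: 4.6
ee_pos: [481.4, -185.6, 123.3]
orientation: [-2.221, -0.006, 2.215]
ft_force: [0.1, 1.6, 0.4]
width: 0.8
```

{"op": "carry_out", "data": {
  "commands": [
    [0,0,0,0,0,0],
    [0,0,0,0,0,0],
    [0,0,0,0,0,0],
    [0,0,0,0,0,0],
    [0,0,0,0,0,0],
    [0,0,0,0,0,0],
    [0,0,0,0,0,0],
    [0,0,0,0,0,0]
  ]
}}

```text
t: 5.6
ee_pos: [481.4, -185.6, 123.3]
orientation: [-2.221, -0.006, 2.215]
ft_force: [-0.6, 1.9, 0.4]
width: 0.0
```

```bash
python3 - <<'E'
from h import *
rel()
S=img('scene');cv2.imwrite('pics/v5.png',cv2.resize(S['pixels'][150:350,230:430],(400,400)))
a=cv2.imread('pics/v4.png')[:,:400];b=cv2.imread('pics/v5.png')
print('mean diff in jib area',cv2.absdiff(a,b)[130:400].mean())
E
```

```text
t 5.6 p [ 481.4 -185.6  123.3] F [-0.6  1.9  0.4] w 0.0
turn deg [-0.  -0.2  0.4]
axes [[0.0, -0.0, -1.0], [0.01, -1.0, 0.0], [-1.0, -0.01, -0.0]]
mean diff in jib area 1.393922839506173
```

The hold was steady for over 2 s. I'll back off to +y, then lift.

{"op": "carry_out", "data": {
  "commands": [
    [0,-0.012,0,0,0,0],
    [0,-0.012,0,0,0,0],
    [0,-0.012,0,0,0,0],
    [0,-0.015,0,0,0,0],
    [0,-0.015,0,0,0,0],
    [0,-0.01,0,0,0,0],
    [0,0,0,0,0,0]
  ]
}}

```text
t: 6.52
ee_pos: [481.7, -104.0, 124.0]
orientation: [-2.223, -0.007, 2.215]
ft_force: [-0.4, -0.6, 0.0]
width: 0.4
```

{"op": "carry_out", "data": {
  "commands": [
    [-0.03,0,0,0,0,0],
    [-0.05,0,0,0,0,0],
    [-0.05,0,0,0,0,0],
    [-0.03,0,0,0,0,0],
    [0,0,0,0,0,0],
    [0,0,0,0,0,0],
    [0,0,0,0,0,0]
  ]
}}

```text
t: 7.4
ee_pos: [479.9, -105.7, 286.2]
orientation: [-2.218, -0.006, 2.219]
ft_force: [-1.2, -0.0, -0.3]
width: 0.6
```

```bash
python3 - <<'E'
from h import *
import pickle
rel()
S=img('scene');cv2.imwrite('pics/v6.png',cv2.resize(S['pixels'][120:370,230:480],(600,600)))
D=pickle.load(open('d0.pkl','rb'))['scene']['pixels']
print('diff module',cv2.absdiff(D,S['pixels'])[255:370,255:465].mean(),'short',cv2.absdiff(D,S['pixels'])[185:240,415:480].mean())
E
```

```text
t 7.4 p [ 479.9 -105.7  286.2] F [-1.2 -0.  -0.3] w 0.6
turn deg [0.  0.  0.3]
axes [[-0.0, 0.0, -1.0], [0.01, -1.0, -0.0], [-1.0, -0.01, 0.0]]
diff module 9.397322291235335 short 1.6716083916083917
```

View pics/v6.png

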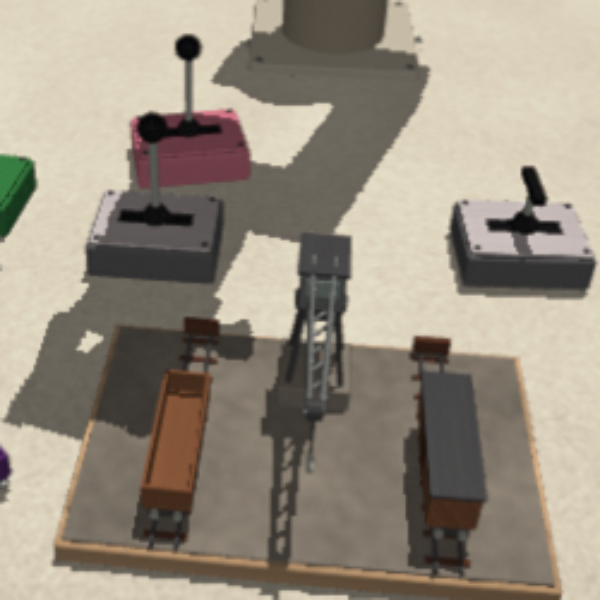

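The stick is upright, the wagon is where it was, and the jib is almost home. I'll let it settle for a second and compare it numerically with the first picture.

{"op": "carry_out", "data": {
  "commands": [
    [0,0,0,0,0,0],
    [0,0,0,0,0,0],
    [0,0,0,0,0,0],
    [0,0,0,0,0,0],
    [0,0,0,0,0,0],
    [0,0,0,0,0,0],
    [0,0,0,0,0,0],
    [0,0,0,0,0,0]
  ]
}}

```text
t: 8.45
ee_pos: [479.0, -105.5, 284.1]
orientation: [-2.213, -0.007, 2.223]
ft_force: [-0.5, 0.3, 0.2]
width: 0.6
```

```bash
python3 - <<'E'
from h import *
import pickle
S=img('scene')['pixels'];D=pickle.load(open('d0.pkl','rb'))['scene']['pixels']
o=cv2.imread('pics/v6.png');n=cv2.resize(S[120:370,230:480],(600,600))
print('since v6',cv2.absdiff(o,n).mean())
f=lambda p:cv2.resize(p[150:370,245:465],(400,400))
cv2.imwrite('pics/v7.png',np.hstack([f(D),f(S)]))
E
```

```text
since v6 0.5339768518518518
```

View pics/v7.png

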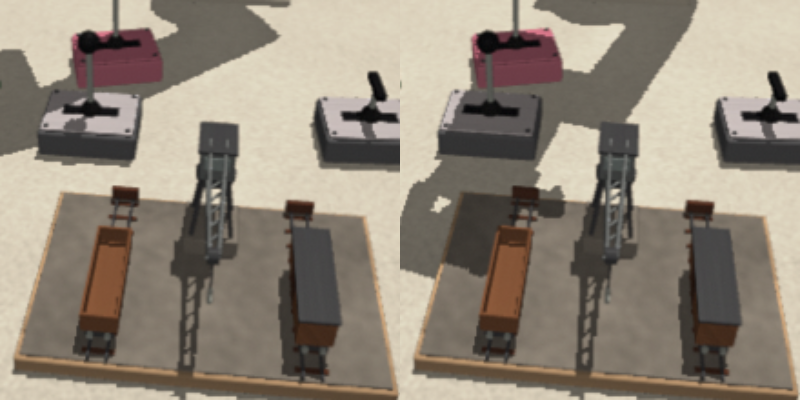

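Before and after match: stick, jib, wagon and short stick are all in their first positions, and only the shadow differs. I'm handing the job in.

```bash
python3 -c "
from workcell import ctrl
print(ctrl.close_job())"
```

```text
the job is handed in; nothing more can be done
None
```

The crane tried out as asked. I pushed the tall grey stick to the right (−y, the open wagon's side) with the closed fingers, to about 0.4 rad. Both camera views showed the jib's hook over the open wagon.

I held it there for just over 2 s, with the tool moving less than 1 mm. Then I backed off so the stick sprang upright, lifted clear, and handed the job in at about 8.5 s.

**Last checks:**
- The final picture matches the first: stick upright, jib home, and open wagon, short stick and pink look-alike where they were. Only the arm's shadow differs.
- The robot was about 130 mm above the ball and touching nothing.
- Contact force while holding was about 2 N, in line with the spring.

**One check disagreed:** a pixel comparison over the crane module read 9.4 against the first picture, and about 1.7 at the short stick. I put this down to the shadow from the side-by-side view, and another comparison showed nothing still moving.

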